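Clear the guide tube and zero the dial gauge

ROBOT

A 6-joint arm with a two-finger parallel gripper is mounted at the origin on the work surface. World frame = base frame: x ahead of the robot, y to its left, z up, the work surface at z = 0. Lengths are in m, angles in degrees, forces in N, time in s.
With the tool pointing down it reaches from about 0.35 to 0.875 m from the base axis. Payload 4.2 kg.
Tool frame: the origin (TCP) lies on the centre line of the jaws, within the pads' length; the fingertips stand tip_reach ahead of it and the grasp point (between the pads) is the TCP (tip_reach is the distance from the TCP to the fingertips, in m); z points along the fingers, y is the line along which they close (so a half turn about z gives the same grasp; the last joint's range is limited). The gripper opens to 87 mm and grips with 3 to 60 N. Pads are 19 mm wide; open, the fingers measure 117 mm over their backs; the gripper's body (75 mm by 190 mm) begins 51 mm behind the grasp point.
Start: joints at [78.014, 22.042, 0.453, 0, -68.411, -14.817], TCP at [0.282, 0.558, 0.242] pointing down, gripper open.
Joint ranges: [-179.83, 179.83], [-69.29, 118.12], [-61.27, 80.66], [-181.25, 117.63], [-171.15, -9.14], [-177.46, 177.46]. Speed limits (degrees/s): [159.86, 159.86, 180, 180, 180, 180].

INTERFACE

Orientations are given as a 3x3 rotation matrix whose columns are the frame's x, y, z axes.
In Python, from station import sense, capture, finish_job, tip_reach gives the robot as it stands.
- The arm moves only by the tool arm_command, never from a script. Its argument "deltas" is a list of rows, each a list of 7 numbers: the turn, a rotation vector about the tool's x, y, z in rad, then the shift along the tool's x, y, z in cm, then the closure, from -1 (fully open) to 1 (shut), so that 0 is half open. In form: [[rx, ry, rz, dx, dy, dz, hand], ...]. A call has 1 to 8 rows; each row is the pose to reach, as a shift and turn from the pose commanded when the call began, along the tool's axes at that moment; what a row does not reach only later rows make up. A row lasts 1/12 s, in which the tool goes at most 41.7 mm and 7.16 degrees, less where a joint would pass 70% of its speed; a pose out of reach is approached as far as the arm can. A call with a gripper value outside its range is refused whole. The fingers move at their own pace and stop on an object; the grip force is fixed at half the most. Time passes only in rows, so rows that repeat a pose let the fingers close. It gives the time, the measured TCP pose, the force, the opening and the grip force at its end, in the units of the state.
- sense(): the state, without advancing time (a new reading comes with each control period).
- capture(name): name is "scene" or "top" or "wrist"; returns a dict with "pixels" (480x640x3 uint8, blue, green, red), "fovy" (degrees; the focal length in pixels is half the picture's height over the tangent of half this angle, whatever the lens; pixels are square), "cx", "cy" (the principal point, pixels), "k1" (the pictures are not rectified: a ray, as slopes to the right and down, at radius r is drawn at 1 + k1 r^2 times it, then the intrinsics apply), "rvec" (rotation vector, rad) and "tvec" (3), from world to camera coordinates, as OpenCV has them. Camera axes: x right, y down, z forward; pixel columns grow to the right and rows downward; lengths in m; the calibration is good to about 2 mm. A picture is of the moment at which its call begins. There is no depth.
- finish_job(): hands the job in; it is judged then, once.
The state is a dict: "time_s": time; "joints": joint angles; "joint_velocities": joint speeds; "effort": joint torques, N m; "tcp_pos": TCP position; "ee_rot": TCP orientation; "wrist_force": force on the tool from outside, world axes, zero at the start; "moment": the same for the moment, N m; "gripper_width": opening from 0.0 (shut) to 1.0 (fully open); "gripper_force": force on a finger pad.
Only numpy, scipy, OpenCV 4.12 (cv2) and the standard library are available. Lean on these libraries where they do the work, as an engineer would, in place of code of your own. Each camera call takes 0.05 s, during which the arm holds its last target. There are 200 camera calls.

TASK

Make the gauging bench ready for the next part: with the square rod, push the stuck slug out of the guide tube's far end so that it lies in the catch tray, and lay the rod back down flat on the bench clear of the tube. Also turn the dial gauge's bezel by its lug until the zero mark stands in line with the tip of the needle (closer than a third of the gap between two ticks). Leave the needle and everything else on the bench where it is.

Things in the scene. Friction and masses are not known exactly. Their poses are not given: they have to be found in the camera images.
- gauge: dial gauge lying face up, fixed to the bench: round foot 116 mm across, on top a dark bezel disc 96 mm across with a white face 64 mm across. Origin at the centre of the foot's underside. A fixed clamp post 16 mm thick with a 22 mm knob stands 76 mm from the axis on the gauge's +x side, 110 mm tall; a spindle at 30 mm height sticks out to 74 mm on its -y side
- dial_centre (a point): point on the bezel's vertical axis of turning, at the height of the bezel's top, 66 mm above the bench (bezel underside 52 mm). The bezel turns freely either way without end stops, with a light drag of about 0.06 N m, and stays where it is left
- zero_mark (a point): the bezel's zero mark, a broad white wedge on the dark rim (the other marks are thin ticks, 18 degrees apart); the point is the wedge's inner tip, 34 mm from the axis, and turns with the bezel
- lug_top (a point): centre of the top of the bezel's lug, an upright round steel pin 10 mm across and 26 mm tall (its top 92 mm above the bench) on the bezel 40 mm from the axis, 90 degrees counterclockwise, seen from above, from the zero mark
- needle_tip (a point): point in line with the thin pointed end of the black needle over the white face, 34 mm from the axis and level with zero_mark; the needle's other end is a short broad tail. The needle keeps still whatever the bezel does
- guide: guide tube fixed to the bench: aluminium square tube 30 mm outside, 90 mm long, bore 20 mm square, level on a block, a 9 mm slot along its top (60 mm up); bore floor 35 mm, bore axis 45 mm above the bench. Origin under the tube's middle at bench height; +x along the bore from near end (mouth) to far end. Hold-down lugs with bolts, up to 16 mm high, reach 44 mm to either side
- mouth (a point): centre of the bore at its near end, where the rod goes in
- exit (a point): centre of the bore at its far end. Beyond it stands the open catch tray, fixed to the guide: from 45 to 144 mm along the guide's x, 78 mm wide, floor 6 mm thick, walls 28 mm high
- slug: steel slug 24 x 15 x 15 mm, about 40 g, lying lengthwise in the bore within 15 mm of its middle; origin at the centre of its underside, x along its length
- rod: solid dark square rod 220 x 12 x 12 mm, 120 g, lying on the bench, both ends alike; origin at the centre of its underside, x along its length
- tube: bystander: dark square tube 180 x 25 x 25 mm, too thick for the bore, lying on the bench; origin at the centre of its underside, x along its length
- stub: bystander: aluminium offcut 24 x 36 x 18 mm; origin at the centre of its underside
- block: bystander: steel block 50 x 35 x 30 mm; origin at the centre of its underside
- oil: bystander: upright grey bottle 52 mm across, 130 mm tall; origin at the centre of its underside
- hammer: bystander: hammer lying on the bench; origin near its middle
- tin: bystander: upright can 68 mm across, 70 mm tall; origin at the centre of its underside
- collar: bystander: steel ring 40 mm across, 12 mm high, lying flat; origin at the centre of its underside
- spray: bystander: upright can 44 mm across, 120 mm tall; origin at the centre of its underside
There are look-alikes about, which are no part of the job. Leave any blue look-alike of the rod alone.

How it is judged (in metres and radians):
On the way:
1. the rod pushes against the slug (contact force between rod and slug above 0.02 N).
At the end, for the whole second after the job is handed in: The zero mark is within 3.4 mm (about 0.1 rad) of the needle tip, the slug rests in the catch tray, and the rod lies flat (within 4 degrees of level) and at rest on the bench, its underside below 16 mm (distance between zero_mark and needle_tip below 0.0034 m and x of slug in the frame of guide between 0.045 and 0.145 m and y of slug in the frame of guide between -0.04 and 0.04 m and height (world z) of slug below 0.032 m and linear speed of each of slug, rod below 0.02 m/s and height (world z) of rod below 0.016 m and angle between rod's own x axis and vertical above 1.5 rad); the robot touches nothing.
It fails at once if a bystander is shifted by more than 30 mm (distance of any of tube, stub, block, oil, hammer, tin, collar, spray from where it was at the start of the episode above 0.03 m).
It fails at once if the needle is shifted (distance of needle_tip from where it was at the start of the episode above 0.004 m).
It also fails if it takes over 72 s, if anything falls off the work surface, if the arm or the gripper's body presses on something with over 40 N, if the wrist force passes 120 N, or if a joint passes its speed limit or range.

## Working session

There is one attempt and no reset: what is moved stays moved. The work goes in short steps, Python scripts to look and compute and a tool call to move; the robot and the scene stay as the last step left them, time stands still between calls to the robot, and variables do not carry over. Pictures are saved under pics/ and viewed, at most 10 in all, crops included, and the job is handed in when it is done.

Besides the shell and the picture viewer there is one more tool, called after "Call:" as name(argument=value, ...), one argument or row to a line, values as JSON. arm_command: Moves the arm, as the interface text tells. Its arguments: {"type":"object","properties":{"deltas":{"type":"array"}},"required":["deltas"]}

```bash
ls; mkdir -p pics; cat > h.py <<'E'
import numpy as np, cv2
from station import sense, capture, finish_job, tip_reach
def K(c):
    f=240/np.tan(np.radians(c["fovy"])/2)
    return np.array([[f,0,c["cx"]],[0,f,c["cy"]],[0,0,1.]]), np.array([c["k1"],0,0,0,0.])
def ray(c,uv):
    k,d=K(c); n=cv2.undistortPoints(np.float64(uv).reshape(-1,1,2),k,d).reshape(-1,2)
    R=cv2.Rodrigues(np.float64(c["rvec"]))[0]; t=np.float64(c["tvec"]).ravel()
    return -R.T@t, np.c_[n,np.ones(len(n))]@R
def onz(c,uv,z):
    o,d=ray(c,uv); return o+d*((z-o[2])/d[:,2])[:,None]
def proj(c,P):
    k,d=K(c); return cv2.projectPoints(np.float64(P).reshape(-1,1,3),np.float64(c["rvec"]),np.float64(c["tvec"]),k,d)[0].reshape(-1,2)
def delta(p,s=None):
    "world target -> tool-axis shift cm"
    s=s or sense(); return np.array(s["ee_rot"]).T@(np.array(p)-s["tcp_pos"])*100
E
python3 - <<'E'
from h import *
import pickle
s=sense(); print(s["tcp_pos"],np.round(s["ee_rot"],3),tip_reach if not callable(tip_reach) else tip_reach(),s["gripper_width"])
cs={n:capture(n) for n in("scene","top","wrist")}
pickle.dump(cs,open("c0.pkl","wb"))
for n,c in cs.items():
    cv2.imwrite(f"pics/{n}0.png",c["pixels"]); print(n,c["fovy"],c["cx"],c["cy"],c["k1"],c["rvec"],c["tvec"],ray(c,[[320,240]])[0])
E
```

```text
pics
[0.28154397 0.55735848 0.24044355] [[ 0.892 -0.451 -0.001]
 [-0.451 -0.892 -0.002]
 [ 0.     0.002 -1.   ]] 0.019 0.9999697722259443
scene 48.30889610794497 319.689064889341 232.02629031960637 -0.03168429748850568 [ 2.00679859  0.95454572 -0.4752627 ] [-0.34837237 -0.12623485  1.48235586] [ 1.20507831 -0.5620438   0.75270877]
top 50.853143999850744 324.46480001815013 239.6052725937012 -0.12238590804107617 [ 2.11199336 -2.15678649  0.20603332] [0.02654429 0.51638637 1.08058241] [0.31720364 0.03375136 1.15466901]
wrist 69.21972554029665 316.428280486209 238.44695544589607 0.00019615321502035294 [-1.55925377  2.53793482  0.3455252 ] [ 0.624406   -0.03345747  0.38985438] [0.34683543 0.5248533  0.38369636]
```

View pics/top0.png

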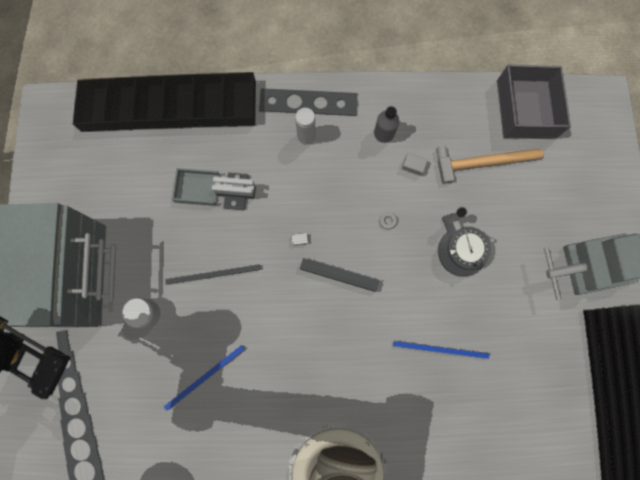

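View pics/scene0.png

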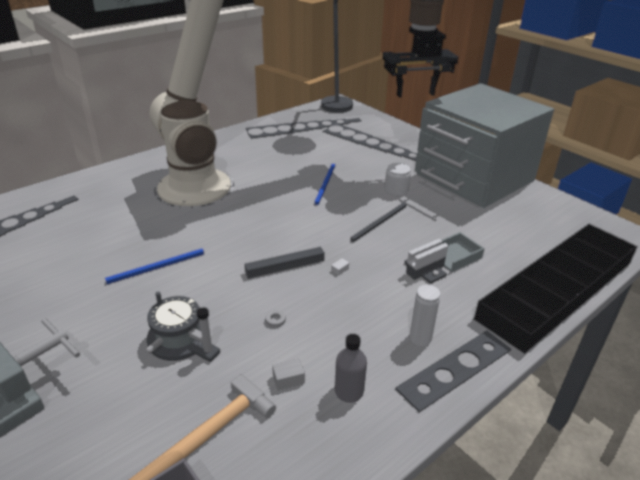

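The top view shows:
- the gauge at (468,248)
- the guide at (235,187), with its tray to the left at (197,187), so the mouth is on the right
- the spray can near (306,126), close to where the gripper will pass

Rod candidates:
- dark bar (167,281)–(262,267): thin, dark and solid, so this one fits the rod
- dark bar (302,265)–(380,285): thicker, so this is the bystander tube
- blue bars at (205,378) and (441,350): look-alikes, left alone

I'll measure these and confirm in one enlarged crop.

```bash
python3 - <<'E'
from h import *
import pickle
cs=pickle.load(open("c0.pkl","rb")); t=cs["top"]; im=t["pixels"]; s=cs["scene"]["pixels"]
def crop(i,x,y,w,h,W,H): return cv2.resize(i[y:y+h,x:x+w],(W,H),interpolation=cv2.INTER_CUBIC)
A=np.hstack([crop(im,430,200,80,60*80//80,400,300),crop(im,165,150,120,90,400,300)])
B=np.hstack([crop(s,135,280,100,75,400,300),crop(im,150,240,240,60,400,300)])
cv2.imwrite("pics/comp1.png",np.vstack([A,B]))
g=im.astype(int)
def bar(x0,x1,y0,y1,z,th=75):
    m=np.zeros(im.shape[:2],np.uint8); m[y0:y1,x0:x1]=(g[y0:y1,x0:x1].max(2)<th)
    c=max(cv2.findContours(m,0,1)[0],key=cv2.contourArea)
    r=cv2.minAreaRect(c); P=cv2.boxPoints(r); W=onz(t,P,z)
    return r,np.round(W[:,:2],3).tolist()
print("rod",bar(160,270,255,295,.012)); print("tube",bar(295,390,250,300,.025))
for n,uv,z in [("sprayTop",(305,116),.12),("spray base",(306,138),0),("oil base",(386,133),0),("stub",(301,239),.018),("gauge",(468,248),.066),("guide",(233,182),.06),("tin top",(137,311),.07),("handle?",(157,265),0.05),("block",(415,163),.03),("collar",(389,220),.012)]:
    print(n,np.round(onz(t,[uv],z)[0],3))
E
```

```text
rod (((209.0, 276.5), (1.0, 0.0), -90.0), [[0.442, 0.28], [0.442, 0.28], [0.444, 0.28], [0.444, 0.28]])
tube (((355.4999694824219, 284.4999694824219), (32.279727935791016, 1.2362449169158936), 15.945395469665527), [[0.426, -0.017], [0.429, -0.018], [0.408, -0.087], [0.405, -0.086]])
sprayTop [0.78  0.054 0.12 ]
spray base [0.776 0.054 0.   ]
oil base [ 0.786 -0.141  0.   ]
stub [0.524 0.069 0.018]
gauge [ 0.488 -0.301  0.066]
guide [0.651 0.219 0.06 ]
tin top [0.364 0.425 0.07 ]
handle? [0.466 0.39  0.05 ]
block [ 0.698 -0.201  0.03 ]
collar [ 0.566 -0.136  0.012]
```

View pics/comp1.png

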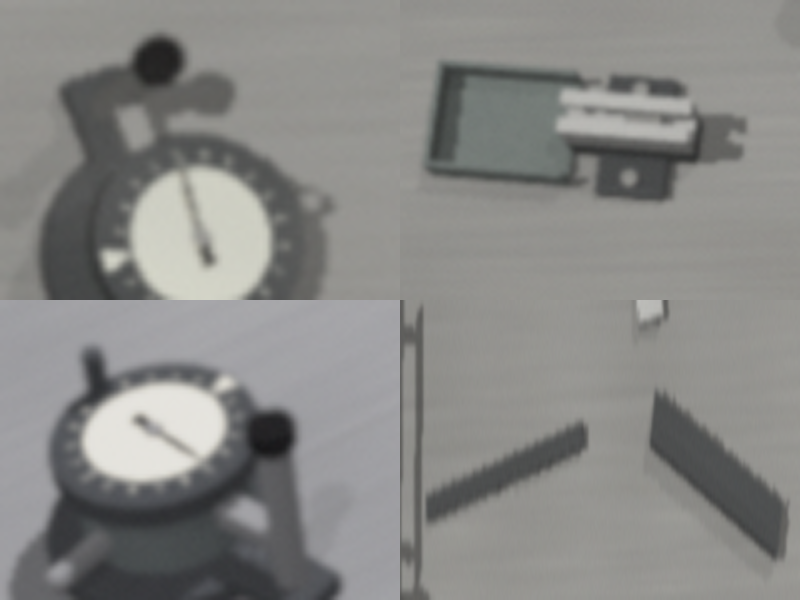

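The composite crop confirms the picks:
- **Rod:** the thin dark bar at pixels (166,281)–(262,267).
- **Tube:** the thicker bar, which is the bystander.
- **Gauge:** face centre at about (470,247), white wedge at about (453,252), needle tip at about (467,233).
- **Guide:** bore runs to the left into the tray.

Next I'll get numbers for the first move.

```bash
python3 - <<'E'
from h import *
import pickle
cs=pickle.load(open("c0.pkl","rb")); t=cs["top"]; im=t["pixels"]
g=cv2.cvtColor(im,cv2.COLOR_BGR2GRAY)
e=onz(t,[(166.5,281.5),(262,267)],.009); d=e[0]-e[1]; print("rod ends",e.round(3),np.linalg.norm(d),np.degrees(np.arctan2(d[1],d[0])))
gp=e.mean(0)-d/np.linalg.norm(d)*.05; print("grip",gp)
px=lambda x,y:(165+(x-400)/3.333,150+y/3.333)
w=onz(t,[px(560,120),px(692,125),px(440,62),px(428,172)],.06); print("guide",w.round(3))
m=np.zeros_like(g); m[215:275,440:500]=(g[215:275,440:500]>175)*255
cnt=sorted(cv2.findContours(m,0,1)[0],key=cv2.contourArea)[::-1]
ell=cv2.fitEllipse(cv2.convexHull(cnt[0])); c=onz(t,[ell[0]],.066)[0]; print("face",ell,c)
for k in cnt[1:4]:
    p=onz(t,[k.reshape(-1,2).mean(0)],.066)[0]-c; print(k.reshape(-1,2).mean(0),cv2.contourArea(k),np.linalg.norm(p),np.degrees(np.arctan2(p[1],p[0])))
for p in [(467,233),(471.6,251.5)]:
    q=onz(t,[p],.066)[0]-c;print("needle",np.linalg.norm(q),np.degrees(np.arctan2(q[1],q[0])))
s=sense(); print(delta([gp[0],gp[1],.12],s), np.degrees(np.arctan2(s["ee_rot"][1][0],s["ee_rot"][0][0])))
E
```

```text
rod ends [[0.433 0.379 0.009]
 [0.463 0.159 0.009]] 0.22218031008475655 97.66422366450159
grip [0.45458335 0.21979    0.009     ]
guide [[0.642 0.265 0.06 ]
 [0.637 0.175 0.06 ]
 [0.686 0.349 0.06 ]
 [0.608 0.354 0.06 ]]
face ((469.755615234375, 247.22177124023438), (26.557950973510742, 27.836933135986328), 141.09202575683594) [ 0.48968658 -0.30557692  0.066     ]
[452.28571429 251.57142857] 3.5 0.04113280661149238 102.47132623021636
needle 0.03242115358126381 6.942128501952685
needle 0.010284904097546848 -160.16566672345883
[30.66748652 22.3206151  12.11248324] -26.80891028440701
```

Call:
arm_command(
  deltas=[
    [0,0,0,7.2,14.3,0,0],
    [0,0,0,7.2,14.3,0,0],
    [0,0,0,7.2,14.3,0,0],
    [0,0,0,7.2,14.3,0,0],
    [0,0,0.97,30.7,22.3,11,0],
    [0,0,0.97,30.7,22.3,11,0],
    [0,0,0.97,30.7,22.3,11,0],
    [0,0,0.97,30.7,22.3,11,0],
  ],
)

```text
time_s: 0.82
tcp_pos: [0.3888, 0.2874, 0.1737]
ee_rot: [[0.563, -0.827, 0.001], [-0.827, -0.563, 0.001], [-0.0, -0.001, -1.0]]
wrist_force: [0.7, 0.7, -0.2]
gripper_width: 0.532
gripper_force: 0.0
```

Call:
arm_command(
  deltas=[
    [0,0,0.46,9.3,-1.7,4.4,0],
    [0,0,0.46,9.3,-1.7,4.4,0],
    [0,0,0.46,9.3,-1.7,4.4,0],
    [0,0,0.46,9.3,-1.7,4.4,0],
    [0,0,0.46,9.3,-1.7,4.4,0],
    [0,0,0.46,9.3,-1.7,4.4,0],
  ],
)

```text
time_s: 1.32
tcp_pos: [0.455, 0.2217, 0.1299]
ee_rot: [[0.144, -0.99, -0.0], [-0.99, -0.144, -0.0], [0.0, 0.0, -1.0]]
wrist_force: [0.0, -0.2, 0.5]
gripper_width: 0.5
gripper_force: 0.0
```

```bash
python3 - <<'E'
from h import *
s=sense(); R=np.array(s["ee_rot"]); print(s["tcp_pos"],np.degrees(np.arctan2(R[1,0],R[0,0])),s["gripper_width"],s["joints"])
c=capture("wrist"); cv2.imwrite("pics/w1.png",c["pixels"])
e=np.array([[0.433,0.379,.012],[.463,.159,.012]]); print(proj(c,e))
g=cv2.cvtColor(c["pixels"],cv2.COLOR_BGR2GRAY); print(np.percentile(g,[5,20,50,80]))
E
```

```text
[0.45503159 0.22170314 0.12986126] -81.70612539172312 0.49980194991276683 [ 4.43808907e+01  1.72399166e+01 -2.48629115e+01  2.12569117e-03
 -4.79167620e+01 -3.60884427e+01]
[[315.38045546 408.3532326 ]
 [317.70264836 155.44403368]]
[ 18.  38. 133. 205.]
```

View pics/w1.png

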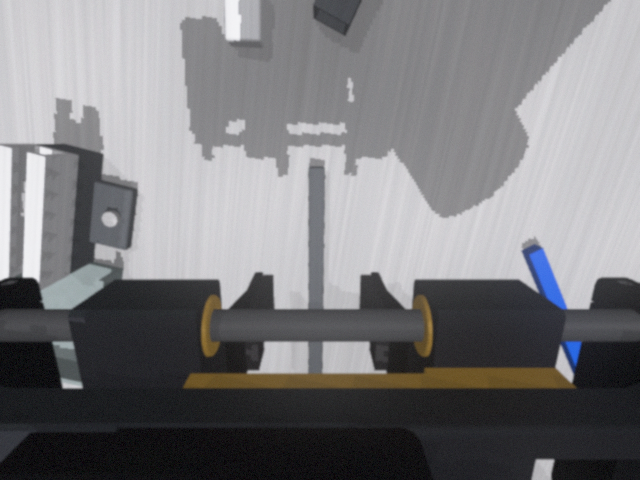

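The wrist view shows the rod upright between the open fingers, with its near end at about (316,165) and columns 308–325. It lines up with the tool. Next, the grip offset.

```bash
python3 - <<'E'
from h import *
c=capture("wrist"); s=sense(); R=np.array(s["ee_rot"]); p=np.array(s["tcp_pos"])
g=cv2.cvtColor(c["pixels"],cv2.COLOR_BGR2GRAY)
for r in (180,220,260): 
    k=np.where(g[r,296:340]<g[r,296:340].min()+35)[0]+296; print(r,k.min(),k.max())
w=onz(c,[(316,167),(316,162),(316,220),(316,270)],.012); print(w.round(4)); print(((w-p)@R*100).round(2))
E
```

```text
180 309 324
220 308 323
260 309 323
[[0.463  0.168  0.012 ]
 [0.4636 0.1644 0.012 ]
 [0.4573 0.2075 0.012 ]
 [0.4514 0.2481 0.012 ]]
[[ 5.520e+00 -1.000e-02  1.184e+01]
 [ 5.880e+00 -1.000e-02  1.184e+01]
 [ 1.520e+00 -2.000e-02  1.184e+01]
 [-2.570e+00 -2.000e-02  1.184e+01]]
```

Call:
arm_command(
  deltas=[
    [0,0,0,-1.9,0,5,0],
    [0,0,0,-1.9,0,9,0],
    [0,0,0,-1.9,0,10.8,0],
    [0,0,0,-1.9,0,10.8,0],
    [0,0,0,-1.9,0,10.8,0.6],
    [0,0,0,-1.9,0,10.8,1],
    [0,0,0,-1.9,0,10.8,1],
    [0,0,0,-1.9,0,10.8,1],
  ],
)

```text
time_s: 2.08
tcp_pos: [0.4522, 0.2411, 0.0226]
ee_rot: [[0.143, -0.99, 0.001], [-0.99, -0.143, 0.001], [-0.001, -0.001, -1.0]]
wrist_force: [0.3, 0.3, 0.4]
gripper_width: 0.277
gripper_force: 0.0
```

Call:
arm_command(
  deltas=[
    [0,0,0,0,0,0,1],
    [0,0,0,0,0,0,1],
    [0,0,0,0,0,0,1],
  ],
)

```text
time_s: 2.33
tcp_pos: [0.4524, 0.2408, 0.0224]
ee_rot: [[0.142, -0.99, 0.001], [-0.99, -0.142, 0.001], [-0.0, -0.001, -1.0]]
wrist_force: [-0.6, 0.4, 1.2]
gripper_width: 0.136
gripper_force: 30.0
```

Call:
arm_command(
  deltas=[
    [0,0,0,0,0,-3,1],
    [0,0,0,2,0,-6,1],
    [0,0,0.05,5,-1,-9,1],
    [0,0,0.1,9,-3,-10,1],
    [0,0,0.15,12,-5,-10,1],
    [0,0,0.2,15,-7,-10,1],
    [0,0,0.2,18,-9,-10,1],
    [0,0,0.2,21,-11,-10,1],
  ],
)

```text
time_s: 3.0
tcp_pos: [0.5915, 0.0467, 0.1219]
ee_rot: [[-0.058, -0.998, -0.001], [-0.998, 0.058, 0.0], [-0.0, 0.001, -1.0]]
wrist_force: [0.6, 1.4, -1.2]
gripper_width: 0.132
gripper_force: 30.0
```

Call:
arm_command(
  deltas=[
    [0,0,0,3.5,-1.5,0,1],
    [0,0,0,6.5,-1.6,0,1],
    [0,0,0,6.5,-1.6,0,1],
    [0,0,0,6.5,-1.6,0,1],
  ],
)

```text
time_s: 3.33
tcp_pos: [0.6026, -0.0193, 0.1211]
ee_rot: [[-0.061, -0.998, -0.002], [-0.998, 0.061, -0.0], [0.0, 0.002, -1.0]]
wrist_force: [0.3, -0.2, -1.5]
gripper_width: 0.133
gripper_force: 30.0
```

```bash
python3 - <<'E'
from h import *
import pickle
s=sense(); R=np.array(s["ee_rot"]); print(s["tcp_pos"],np.degrees(np.arctan2(R[1,0],R[0,0])),s["gripper_width"],s["wrist_force"])
cs={n:capture(n) for n in("scene","top","wrist")}; pickle.dump(cs,open("c1.pkl","wb"))
p=np.array(s["tcp_pos"])
ends=np.array([p+R@np.array([x,0,.016]) for x in(-.145,.075)])
print("rod proj",proj(cs["top"],ends),proj(cs["scene"],ends))
G=lambda th:None
t=cs["top"]["pixels"];sc=cs["scene"]["pixels"]
A=cv2.resize(t[140:230,165:345],(800,400),interpolation=cv2.INTER_CUBIC)
q=cv2.resize(sc[205:305,340:500],(320,200),interpolation=cv2.INTER_CUBIC)
B=np.hstack([cv2.resize(sc[210:290,340:500],(400,200),interpolation=cv2.INTER_CUBIC),cv2.resize(cs["wrist"]["pixels"][200:480],(400,200))])
cv2.imwrite("pics/comp2.png",np.vstack([A,B]))
E
```

```text
[ 0.60260626 -0.01927041  0.12114507] -93.47432679969438 0.13326546307754794 [ 0.34220905 -0.22891059 -1.54968788]
rod proj [[272.82749075 192.49160196]
 [374.97055306 196.62348839]] [[387.30338171 241.02761154]
 [299.47795681 280.55281897]]
```

View pics/comp2.png

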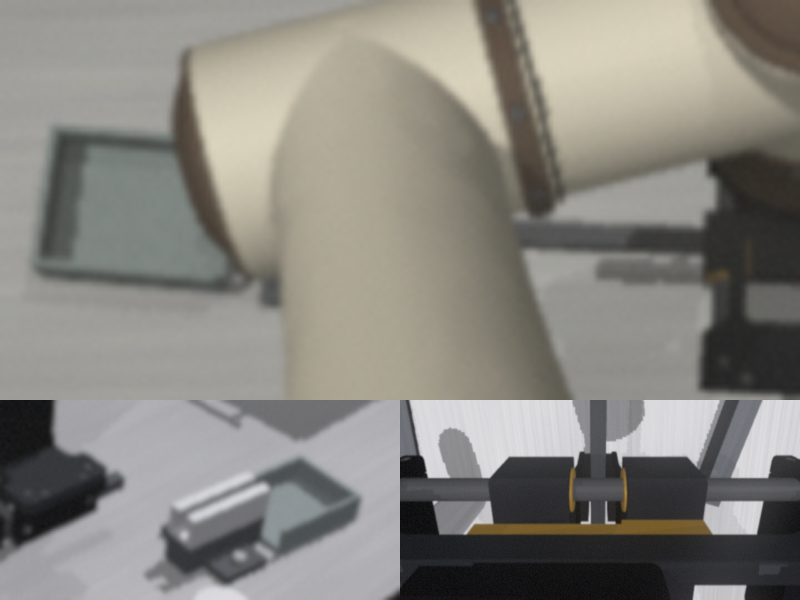

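```bash
python3 - <<'E'
from h import *
import pickle
c0=pickle.load(open("c0.pkl","rb"));
for n,(x0,x1,y0,y1) in {"top":(205,270,168,205),"scene":(395,455,230,280)}.items():
    c=c0[n]; S=8
    g=cv2.cvtColor(c["pixels"],cv2.COLOR_BGR2GRAY)[y0:y1,x0:x1]; G=cv2.resize(g,None,fx=S,fy=S,interpolation=cv2.INTER_CUBIC)
    th=165 if n=="top" else 185
    print(n,np.percentile(g,[5,50,80,90,95,99]))
    th=(np.percentile(g,50)+np.percentile(g,98))/2
    m=(G>th).astype(np.uint8)*255; m=cv2.morphologyEx(m,cv2.MORPH_CLOSE,np.ones((41,41),np.uint8))
    k=max(cv2.findContours(m,0,1)[0],key=cv2.contourArea).reshape(-1,2)
    P=(k+.5)/S-.5+[x0,y0]
    W=onz(c,P,.06)[:,:2]; r=cv2.minAreaRect((W*1000).astype(np.float32)); print(n,r, (cv2.boxPoints(r)/1000).round(4).tolist())
    cv2.imwrite(f"pics/m_{n}.png",np.hstack([G,m]))
E
```

```text
top [ 70. 131. 151. 172. 180. 184.]
top ((646.4992065429688, 220.85479736328125), (91.9964599609375, 31.02445411682129), 83.99142456054688) [[0.6262999773025513, 0.17669999599456787], [0.6571000218391418, 0.17350000143051147], [0.666700005531311, 0.26499998569488525], [0.6359000205993652, 0.26820001006126404]]
scene [ 51.  143.  163.  164.1 181.  193. ]
scene ((642.311767578125, 227.55763244628906), (92.77462768554688, 33.46807861328125), 83.86038208007812) [[0.6207000017166138, 0.18320000171661377], [0.6539999842643738, 0.17960000038146973], [0.6639000177383423, 0.2718999981880188], [0.6305999755859375, 0.27549999952316284]]
```

Guide centre is (0.6465, 0.2209), bore along 84.0°. The top-camera bias on the held rod is under 1 mm. Now I'll line up 30 mm in front of the mouth.

Call:
arm_command(
  deltas=[
    [0,0,0.044,-2.3,-2.0,2,1],
    [0,0,0.044,-2.3,-2.0,4,1],
    [0,0,0.044,-2.3,-2.0,5.9,1],
    [0,0,0.044,-2.3,-2.0,5.9,1],
    [0,0,0.044,-2.3,-2.0,5.9,1],
  ],
)

```text
time_s: 3.9
tcp_pos: [0.6238, 0.0055, 0.0623]
ee_rot: [[-0.099, -0.995, -0.003], [-0.995, 0.099, -0.001], [0.001, 0.002, -1.0]]
wrist_force: [-0.1, -0.1, -0.6]
gripper_width: 0.138
gripper_force: 30.0
```

```bash
python3 - <<'E'
from h import *
s=sense(); R=np.array(s["ee_rot"]); p=np.array(s["tcp_pos"]); print(p,np.degrees(np.arctan2(R[1,0],R[0,0])),s["wrist_force"])
c=capture("scene"); sc=c["pixels"]
C=np.array([.6465,.2209]);d=np.array([np.cos(np.radians(84)),np.sin(np.radians(84))]);n=np.array([-d[1],d[0]])
tp=[np.r_[C+a*d+b*n,.06] for a in(-.045,.045) for b in(-.015,.015)]
print("tube corners",proj(c,tp).round(1).tolist())
tip=[p+R@np.array([-.145,b,.016+z]) for b in(-.006,.006) for z in(-.006,.006)]
print("tip corners",proj(c,tip).round(1).tolist())
tp=proj(c,tp);tip=proj(c,tip)
print("guide frame of tip: ", (p+R@[-.145,0,.016]), )
I=cv2.resize(sc[225:295,365:445],(800,700//1*1)[:1]+(600,),interpolation=cv2.INTER_CUBIC) if 0 else cv2.resize(sc[225:285,370:450],(800,600),interpolation=cv2.INTER_CUBIC)
for q,col in [(tp,(0,0,255)),(tip,(0,255,0))]:
    for u in q: cv2.circle(I,tuple(int(v) for v in ((u-[370,225])+.5)*10),3,col,-1)
cv2.imwrite("pics/s2.png",I)
E
```

```text
[0.62382505 0.00548679 0.06226292] -95.67244444409636 [-0.12896867 -0.05888057 -0.63752874]
tube corners [[417.1, 259.7], [407.6, 252.5], [447.7, 246.2], [438.1, 239.4]]
tip corners [[404.0, 264.4], [403.4, 268.8], [400.3, 261.4], [399.7, 265.9]]
guide frame of tip:  [0.63811688 0.14976287 0.04610258]
```

View pics/s2.png

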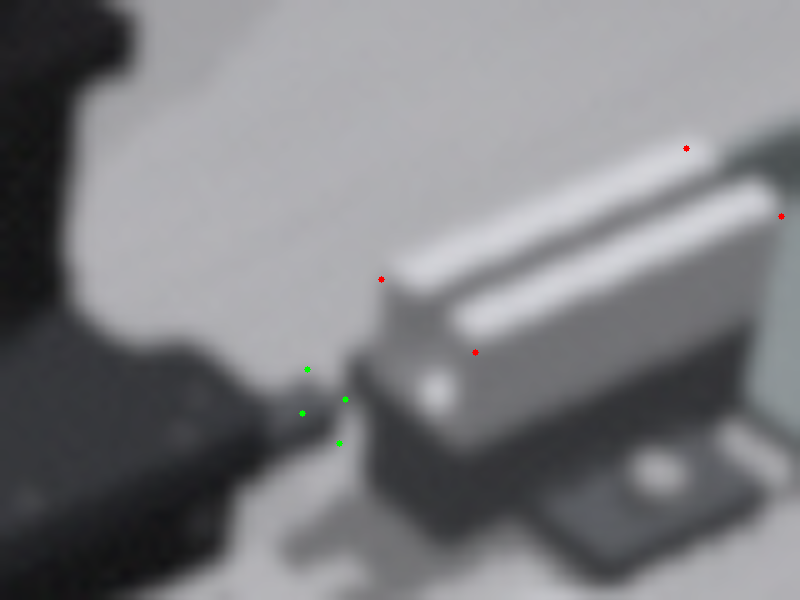

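The scene view puts the rod tip at about (318,405) in the crop. Extending the rod axis meets the bore centre at about (427,356) within 1 mm. I'll make a small correction and go in gently.

Call:
arm_command(
  deltas=[
    [0,0,0.005,0,-0.1,0.05,1],
    [0,0,0.005,-0.8,-0.1,0.05,1],
    [0,0,0.005,-1.6,-0.1,0.05,1],
    [0,0,0.005,-2.4,-0.1,0.05,1],
    [0,0,0.005,-3.2,-0.1,0.05,1],
    [0,0,0.005,-3.6,-0.1,0.05,1],
    [0,0,0.005,-3.6,-0.1,0.05,1],
  ],
)

```text
time_s: 4.53
tcp_pos: [0.6288, 0.0405, 0.0624]
ee_rot: [[-0.105, -0.994, -0.001], [-0.994, 0.105, -0.001], [0.001, 0.001, -1.0]]
wrist_force: [-0.5, -0.5, -0.8]
gripper_width: 0.135
gripper_force: 30.0
```

```bash
python3 - <<'E'
from h import *
s=sense(); R=np.array(s["ee_rot"]); p=np.array(s["tcp_pos"])
C=np.array([.6465,.2209,.045]);a=np.radians(84);d=np.array([np.cos(a),np.sin(a),0]);n=np.array([-d[1],d[0],0])
q=p+R@[-.145,0,.0164]-C; print("tip along/side/up mm",q@d*1e3,q@n*1e3,q[2]*1e3,"yaw",np.degrees(np.arctan2(R[1,0],R[0,0])),s["wrist_force"],s["moment"],R.round(4)[2])
E
```

```text
tip along/side/up mm -36.27780597936234 -1.3859334079233905 0.8677656048887844 yaw -96.05553133183298 [-0.49274638 -0.4988194  -0.75419154] [ 0.04324715 -0.10560148  0.06212079] [ 8.e-04  8.e-04 -1.e+00]
```

Call:
arm_command(
  deltas=[
    [0,0,0,-0.5,0.1,0.06,1],
    [0,0,0,-1.3,0.1,0.06,1],
    [0,0,0,-2.1,0.1,0.06,1],
    [0,0,0,-2.9,0.1,0.06,1],
    [0,0,0,-3.7,0.1,0.06,1],
    [0,0,0,-4.5,0.1,0.06,1],
    [0,0,0,-5.3,0.1,0.06,1],
    [0,0,0,-5.3,0.1,0.06,1],
  ],
)

```text
time_s: 5.2
tcp_pos: [0.6342, 0.095, 0.062]
ee_rot: [[-0.104, -0.995, 0.001], [-0.995, 0.104, 0.0], [-0.0, -0.001, -1.0]]
wrist_force: [0.7, -0.0, -1.9]
gripper_width: 0.131
gripper_force: 30.0
```

Call:
arm_command(
  deltas=[
    [0,0,0,-0.8,0,0,1],
    [0,0,0,-1.6,0,0,1],
    [0,0,0,-2.4,0,0,1],
    [0,0,0,-3.2,0,0,1],
    [0,0,0,-4.0,0,0,1],
    [0,0,0,-4.8,0,0,1],
    [0,0,0,-5.0,0,0,1],
    [0,0,0,-5.0,0,0,1],
  ],
)

```text
time_s: 5.87
tcp_pos: [0.6392, 0.1437, 0.0619]
ee_rot: [[-0.105, -0.994, 0.0], [-0.994, 0.105, 0.0], [-0.0, -0.0, -1.0]]
wrist_force: [-0.3, -0.0, -1.3]
gripper_width: 0.129
gripper_force: 30.0
```

```bash
python3 - <<'E'
from h import *
s=sense(); R=np.array(s["ee_rot"]); p=np.array(s["tcp_pos"])
C=np.array([.6465,.2209,.045]);a=np.radians(84);d=np.array([np.cos(a),np.sin(a),0]);n=np.array([-d[1],d[0],0])
q=p+R@[-.145,0,.0164]-C; print("tip along/side/up mm",q@d*1e3,q@n*1e3,q[2]*1e3,s["wrist_force"])
A=cv2.resize(capture("scene")["pixels"][215:290,390:490],(400,300),interpolation=cv2.INTER_CUBIC)
B=cv2.resize(capture("top")["pixels"][150:225,165:265],(400,300),interpolation=cv2.INTER_CUBIC)
cv2.imwrite("pics/s3.png",np.hstack([A,B]))
E
```

```text
tip along/side/up mm 67.45257312160552 -0.8046937432107416 0.48268732015536997 [-0.31699498 -0.02296887 -1.32589383]
```

View pics/s3.png

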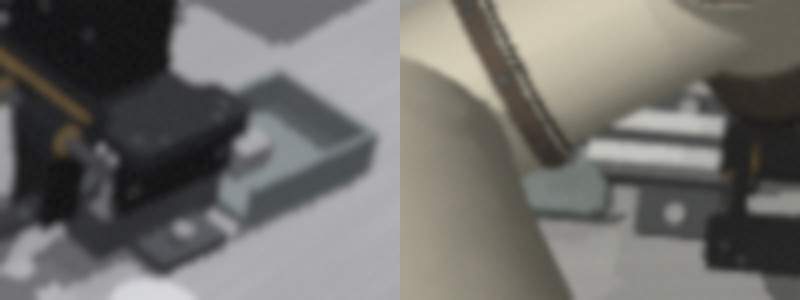

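The slug sits in the tray at about (250,150) in the left crop. I'll withdraw the rod and lay it down where it comes out, since the bench is clear there.

Call:
arm_command(
  deltas=[
    [0,0,0,2.5,0,0,1],
    [0,0,0,5,0,0,1],
    [0,0,0,7.5,0,0,1],
    [0,0,0,10,0,0,1],
    [0,0,0,12.5,0,0,1],
    [0,0,0,15,0,0,1],
    [0,0,0,17,0,0,1],
    [0,0,0,17,0,0,1],
  ],
)

```text
time_s: 6.63
tcp_pos: [0.6199, -0.0301, 0.0619]
ee_rot: [[-0.111, -0.994, -0.001], [-0.994, 0.111, -0.0], [0.001, 0.001, -1.0]]
wrist_force: [0.4, 0.8, -0.8]
gripper_width: 0.138
gripper_force: 30.0
```

Call:
arm_command(
  deltas=[
    [0,0,0,0,0,2,1],
    [0,0,0,0,0,3.5,1],
    [0,0,0,0,0,3.9,1],
    [0,0,0,0,0,3.9,1],
    [0,0,0,0,0,3.9,1],
  ],
)

```text
time_s: 7.05
tcp_pos: [0.6213, -0.0261, 0.0232]
ee_rot: [[-0.106, -0.994, 0.0], [-0.994, 0.106, 0.0], [-0.0, -0.0, -1.0]]
wrist_force: [0.1, 0.4, -1.0]
gripper_width: 0.136
gripper_force: 30.0
```

Call:
arm_command(
  deltas=[
    [0,0,0,0,0,0.05,1],
    [0,0,0,0,0,0.05,0.4],
    [0,0,0,0,0,0.05,0.2],
    [0,0,0,0,0,0.05,0.2],
    [0,0,0,0,0,-2,0.2],
    [0,0,0,0,0,-6,0.2],
    [0,0,0,0,0,-10,0.2],
    [0,0,0,0,0,-14,0.2],
  ],
)

```text
time_s: 7.72
tcp_pos: [0.6208, -0.0263, 0.1645]
ee_rot: [[-0.106, -0.994, -0.001], [-0.994, 0.106, -0.0], [0.0, 0.001, -1.0]]
wrist_force: [1.0, -0.4, -0.5]
gripper_width: 0.394
gripper_force: 0.0
```

Call:
arm_command(
  deltas=[
    [0,0,0.125,3,0.6,-3,0.2],
    [0,0,0.25,6,1.2,-6,0.2],
    [0,0,0.375,9,1.8,-6,0.2],
    [0,0,0.5,12,2.4,-6,0.2],
    [0,0,0.625,15,3,-6,0.2],
    [0,0,0.75,18,3.6,-6,0.2],
    [0,0,0.875,21,4.2,-6,0.2],
    [0,0,1.0,24,4.8,-6,0.2],
  ],
)

```text
time_s: 8.38
tcp_pos: [0.5473, -0.2611, 0.2234]
ee_rot: [[-0.897, -0.443, 0.001], [-0.443, 0.897, -0.0], [-0.001, -0.0, -1.0]]
wrist_force: [0.3, -0.0, -0.6]
gripper_width: 0.401
gripper_force: 0.0
```

```bash
python3 - <<'E'
from h import *
s=sense(); R=np.array(s["ee_rot"]); print(s["tcp_pos"],np.degrees(np.arctan2(R[1,0],R[0,0])),s["gripper_width"],s["wrist_force"])
print(delta([.54,-.295,.22],s))
E
```

```text
[ 0.54733099 -0.26111111  0.22339143] -153.71448715203374 0.40102428819734337 [ 0.31538604 -0.0480358  -0.64376569]
[ 2.15825019 -2.71367248  0.33905473]
```

Call:
arm_command(
  deltas=[
    [0,0,0.12,1.5,-2.5,0.2,0.2],
    [0,0,0.22,1.5,-2.5,0.2,0.2],
    [0,0,0.22,1.5,-2.5,0.2,0.2],
    [0,0,0.22,1.5,-2.5,0.2,0.2],
  ],
)

```text
time_s: 8.72
tcp_pos: [0.5456, -0.289, 0.221]
ee_rot: [[-0.97, -0.244, 0.0], [-0.244, 0.97, 0.0], [-0.0, 0.0, -1.0]]
wrist_force: [-0.9, 0.5, 0.6]
gripper_width: 0.398
gripper_force: 0.0
```

```bash
python3 - <<'E'
from h import *
import pickle
s=sense(); R=np.array(s["ee_rot"]); p=np.array(s["tcp_pos"]); print(p,np.degrees(np.arctan2(R[1,0],R[0,0])))
c=capture("wrist"); t=capture("top"); sc=capture("scene"); pickle.dump((s,c,t,sc),open("c2.pkl","wb"))
print(proj(c,[[.4897,-.3056,.066],[.4507,-.3143,.092]]))
A=cv2.resize(c["pixels"][0:300,120:520],(800,600)); cv2.imwrite("pics/w2.png",A)
E
```

```text
[ 0.54563537 -0.28902594  0.22095651] -165.85668305757844
[[312.99695839 160.45882068]
 [313.97632069 106.67431102]]
```

View pics/w2.png

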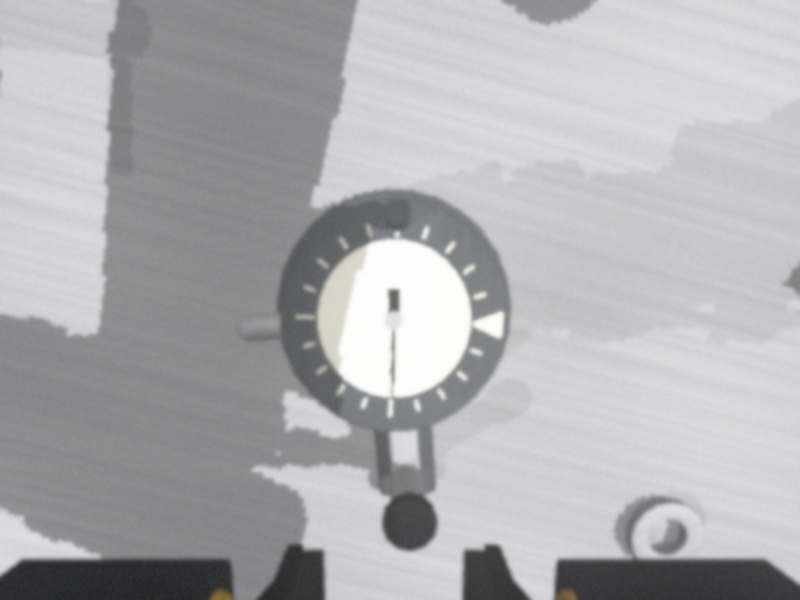

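The wrist view (2x crop, offset 120,0) shows:
- face centre at about (394,318)
- zero wedge tip at about (473,324)
- thin needle end pointing down to about (392,396), with the broad tail up at (394,298)
- lug at about (397,213)

So the bezel needs roughly −87°, clockwise.

```bash
cat > gauge.py <<'E'
from h import *
def gauge(c):
    g=cv2.cvtColor(c["pixels"],cv2.COLOR_BGR2GRAY); out={}
    uv0=proj(c,[[.4897,-.3056,.066]])[0]; r=int(np.linalg.norm(proj(c,[[.4897,-.2406,.066]])[0]-uv0))
    x0,y0=(uv0-r).astype(int); x0=max(x0,0);y0=max(y0,0); G=g[y0:y0+2*r,x0:x0+2*r]; S=6
    G=cv2.resize(G,None,fx=S,fy=S,interpolation=cv2.INTER_CUBIC)
    m=cv2.morphologyEx((G>130).astype(np.uint8),cv2.MORPH_OPEN,np.ones((9,9)))
    back=lambda k:(np.float64(k).reshape(-1,2)+.5)/S-.5+[x0,y0]
    cn=cv2.findContours(m,0,1)[0]; W=[(onz(c,back(k),.066)[:,:2]) for k in cn]
    # face: contour of ~64 mm across, nearest the guess
    def circ(w): 
        e=cv2.fitEllipse((w*1e3).astype(np.float32)); return np.array(e[0])/1e3,e[1]
    best=min((w for w in W if len(w)>50 and .05<np.ptp(w[:,0])<.075),key=lambda w:np.linalg.norm(w.mean(0)-[.4897,-.3056]))
    h=cv2.convexHull((best*1e3).astype(np.float32)).reshape(-1,2)/1e3
    ctr,ax=circ(h); out["ctr"]=ctr; out["ax"]=ax
    z=[]
    for k,w in zip(cn,W):
        rr=np.linalg.norm(w-ctr,axis=1); A=cv2.contourArea((w*1e3).astype(np.float32))
        if rr.min()>.029 and rr.max()<.052 and A>12:
            M=cv2.moments((w*1e6).astype(np.float32)); q=np.array([M["m10"],M["m01"]])/M["m00"]/1e6-ctr
            z.append((A,np.degrees(np.arctan2(q[1],q[0])),rr.min()))
    out["zero"]=sorted(z)[::-1][:3]
    # needle: darkest angle on rings
    th=np.radians(np.arange(-180,180,.5)); gg=g.astype(np.float32)
    prof=0
    for rad in np.arange(.017,.029,.001):
        P=proj(c,np.c_[ctr[0]+rad*np.cos(th),ctr[1]+rad*np.sin(th),np.full(len(th),.066)]).astype(np.float32)
        v=cv2.remap(gg,P[:,0].copy()[None],P[:,1].copy()[None],cv2.INTER_LINEAR)[0]
        prof=prof+v
    prof=cv2.medianBlur(prof[None].astype(np.float32)/12,5)[0]
    bg=np.array([np.median(np.take(prof,range(i-24,i+25),mode="wrap")) for i in range(len(prof))])
    dk=np.clip(bg-prof,0,None); i=dk.argmax(); idx=np.arange(i-8,i+9); w=np.take(dk,idx,mode="wrap"); out["needle"]=(-180+.5*(idx*w).sum()/w.sum(),dk.max())
    return out
E
python3 - <<'E'
from gauge import *
import pickle
s,c,t,sc=pickle.load(open("c2.pkl","rb"))
for k in (c,t): 
    try: print(gauge(k))
    except Exception as e: print(repr(e))
w=onz(c,[(120+397/2,213/2)],.092)[0]; print("lug",w)
w=onz(c,[(120+394/2,318/2),(120+473/2,324/2),(120+392/2,397/2)],.066)[:,:2]
for q in w[1:]-w[0]: print(w[0],np.linalg.norm(q),np.degrees(np.arctan2(q[1],q[0])))
E
```

```text
ValueError('min() iterable argument is empty')
{'ctr': array([ 0.48949631, -0.30997314]), 'ax': (51.1787223815918, 66.01934814453125), 'zero': [], 'needle': (np.float64(32.40493808170919), np.float32(4.125328))}
lug [ 0.44977405 -0.31110669  0.092     ]
[ 0.4877273  -0.30263948] 0.033211746018646925 99.85546558914137
[ 0.4877273  -0.30263948] 0.033251192664473364 12.63557631181202
```

Call:
arm_command(
  deltas=[
    [0,0,0.073,4,0.1,0,0.2],
    [0,0,0.073,8,0.3,0,0.2],
    [0,0,0.073,9.9,0.3,3,0.2],
    [0,0,0.073,9.9,0.3,6,0.2],
    [0,0,0.073,9.9,0.3,9,0.2],
    [0,0,0.073,9.9,0.3,9,0.2],
  ],
)

```text
time_s: 9.37
tcp_pos: [0.4453, -0.3077, 0.126]
ee_rot: [[-0.985, -0.171, -0.01], [-0.171, 0.985, 0.005], [0.009, 0.007, -1.0]]
wrist_force: [-0.4, 1.5, -0.4]
gripper_width: 0.402
gripper_force: 0.0
```

```bash
python3 - <<'E'
from h import *
s=sense(); R=np.array(s["ee_rot"]); print(s["tcp_pos"],np.degrees(np.arctan2(R[1,0],R[0,0])),s["gripper_width"],s["wrist_force"]); print(delta([.449,-.310,.091],s))
c=capture("wrist"); cv2.imwrite("pics/w3.png",c["pixels"][150:400,160:480])
print(proj(c,[s["tcp_pos"],[.449,-.310,.092]]))
E
```

```text
[ 0.44532649 -0.30773088  0.12599778] -170.13274439754585 0.40169443900307167 [-0.4441853   1.53566267 -0.4180332 ]
[-0.35393687 -0.30967083  3.49481207]
[[315.63838451 310.16854487]
 [310.13823603 287.15345646]]
```

View pics/w3.png

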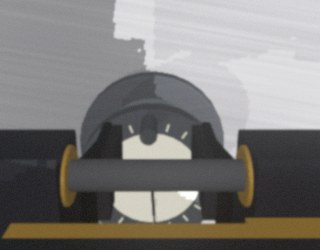

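The lug sits between the open fingers at about (309,277), 2–3 mm left of centre, as computed. I'll shift, go down and cage it loosely.

Call:
arm_command(
  deltas=[
    [0,0,0,-0.3,-0.3,0,0.2],
    [0,0,0,-0.3,-0.3,2,0.2],
    [0,0,0,-0.3,-0.3,3.4,0.2],
    [0,0,0,-0.3,-0.3,3.4,0.4],
    [0,0,0,-0.3,-0.3,3.4,0.68],
    [0,0,0,-0.3,-0.3,3.4,0.68],
    [0,0,0,-0.3,-0.3,3.4,0.68],
    [0,0,0,-0.3,-0.3,3.4,0.68],
  ],
)

```text
time_s: 10.08
tcp_pos: [0.4534, -0.3127, 0.0983]
ee_rot: [[-0.985, -0.171, 0.002], [-0.171, 0.985, -0.001], [-0.002, -0.001, -1.0]]
wrist_force: [0.2, -0.1, -0.5]
gripper_width: 0.177
gripper_force: 0.0
```

Call:
arm_command(
  deltas=[
    [0,0,0.1,-0.02,0.4,0,0.68],
    [0,0,0.2,-0.08,0.79,0,0.68],
    [0,0,0.3,-0.18,1.18,0,0.68],
    [0,0,0.4,-0.32,1.56,0,0.68],
    [0,0,0.5,-0.49,1.92,0,0.68],
    [0,0,0.5,-0.49,1.92,0,0.68],
  ],
)

```text
time_s: 10.58
tcp_pos: [0.4541, -0.2925, 0.0977]
ee_rot: [[-0.946, 0.323, 0.001], [0.323, 0.946, -0.0], [-0.001, -0.0, -1.0]]
wrist_force: [1.0, 0.9, 0.7]
gripper_width: 0.162
gripper_force: 0.0
```

```bash
python3 - <<'E'
from h import *
s=sense(); R=np.array(s["ee_rot"]); p=np.array(s["tcp_pos"]); print(p,np.degrees(np.arctan2(R[1,0],R[0,0])),s["gripper_width"],s["wrist_force"])
q=p[:2]-[.4882,-.3030]; print(np.linalg.norm(q),np.degrees(np.arctan2(q[1],q[0])))
E
```

```text
[ 0.45406735 -0.2925422   0.09770108] 161.1287682635339 0.16195732152620668 [0.97094266 0.87434028 0.74362361]
0.03569878675615322 162.96561931386773
```

Call:
arm_command(
  deltas=[
    [0,0,0.12,0.37,0.48,0,0.68],
    [0,0,0.24,0.29,0.94,0,0.68],
    [0,0,0.36,0.15,1.4,0,0.68],
    [0,0,0.48,-0.05,1.83,0,0.68],
    [0,0,0.6,-0.29,2.24,0,0.68],
    [0,0,0.72,-0.59,2.62,0,0.68],
    [0,0,0.84,-0.92,2.96,0,0.68],
    [0,0,0.96,-1.29,3.25,0,0.68],
  ],
)

```text
time_s: 11.25
tcp_pos: [0.4761, -0.266, 0.0974]
ee_rot: [[-0.276, 0.961, -0.001], [0.961, 0.276, 0.0], [0.001, -0.001, -1.0]]
wrist_force: [-3.7, -0.0, 1.6]
gripper_width: 0.162
gripper_force: 1.0
```

Call:
arm_command(
  deltas=[
    [0,0,0.09,-0.02,0.36,0,0.68],
    [0,0,0.09,-0.02,0.36,0,0.68],
    [0,0,0.09,-0.02,0.36,0,0.68],
  ],
)

```text
time_s: 11.5
tcp_pos: [0.4804, -0.2653, 0.0971]
ee_rot: [[-0.196, 0.981, 0.001], [0.981, 0.196, -0.0], [-0.0, 0.001, -1.0]]
wrist_force: [-0.1, 0.1, -0.4]
gripper_width: 0.162
gripper_force: 0.2
```

```bash
python3 - <<'E'
from h import *
import pickle
s=sense(); R=np.array(s["ee_rot"]); p=np.array(s["tcp_pos"]); print(p,np.degrees(np.arctan2(R[1,0],R[0,0])),s["gripper_width"],s["wrist_force"],s["joints"][5])
q=p[:2]-[.4882,-.3030]; print(np.linalg.norm(q),np.degrees(np.arctan2(q[1],q[0])))
c=capture("wrist"); sc=capture("scene"); t=capture("top"); pickle.dump((s,c,t,sc),open("c3.pkl","wb"))
A=np.hstack([cv2.resize(sc["pixels"][280:355,135:235],(400,300),interpolation=cv2.INTER_CUBIC),cv2.resize(c["pixels"][150:390,160:480],(400,300))])
cv2.imwrite("pics/w4.png",A)
E
```

```text
[ 0.48039356 -0.26527524  0.09713264] 101.27740779564657 0.16174222452755943 [-0.06025474  0.12493655 -0.40253056] -156.73802988247084
0.038523988875555595 101.69128735744377
```

View pics/w4.png

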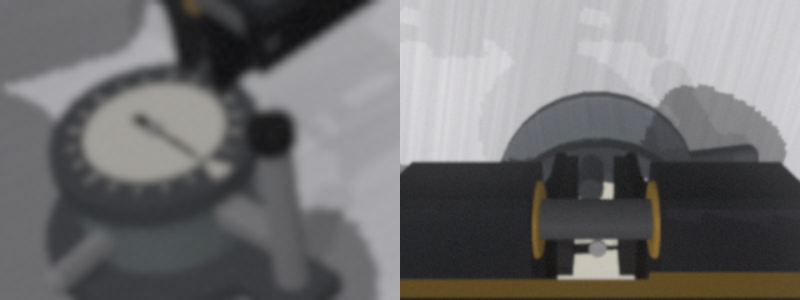

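The scene crop shows the wedge at about (218,168), almost on the line of the needle, whose tip is at about (205,160). I'll release, lift and go back to the earlier viewing pose to check with numbers.

Call:
arm_command(
  deltas=[
    [0,0,0,0,0,0,0.4],
    [0,0,0,0,0,0,0.4],
    [0,0,0,0,0,-3,0.4],
    [0,0,0,0,0,-7,0.4],
    [0,0,-0.12,0,0,-11,0.2],
    [0,0,-0.24,-1,2,-12.4,0.2],
    [0,0,-0.36,-2,4,-12.4,0.2],
    [0,0,-0.48,-3.6,5.9,-12.4,0.2],
  ],
)

```text
time_s: 12.32
tcp_pos: [0.5465, -0.2892, 0.2237]
ee_rot: [[-0.629, 0.778, 0.005], [0.778, 0.629, -0.001], [-0.004, 0.003, -1.0]]
wrist_force: [0.5, -1.0, 0.3]
gripper_width: 0.394
gripper_force: 0.0
```

Call:
arm_command(
  deltas=[
    [0,0,-0.12,0,0,0,0.2],
    [0,0,-0.24,0,0,0,0.2],
    [0,0,-0.36,0,0,0,0.2],
    [0,0,-0.48,0,0,0,0.2],
    [0,0,-0.6,0,0,0,0.2],
    [0,0,-0.72,0,0,0,0.2],
    [0,0,-0.84,0,0,0,0.2],
    [0,0,-0.96,0,0,0,0.2],
  ],
)

```text
time_s: 12.98
tcp_pos: [0.5451, -0.2893, 0.2209]
ee_rot: [[-0.998, -0.068, 0.0], [-0.068, 0.998, -0.0], [-0.0, -0.0, -1.0]]
wrist_force: [0.3, 0.2, -0.6]
gripper_width: 0.4
gripper_force: 0.0
```

Call:
arm_command(
  deltas=[
    [0,0,-0.12,0,0,0,0.2],
    [0,0,-0.18,0,0,0,0.2],
    [0,0,-0.18,0,0,0,0.2],
    [0,0,-0.18,0,0,0,0.2],
  ],
)

```text
time_s: 13.32
tcp_pos: [0.545, -0.2893, 0.2209]
ee_rot: [[-0.971, -0.238, 0.0], [-0.238, 0.971, 0.0], [-0.0, 0.0, -1.0]]
wrist_force: [-0.2, -0.1, 0.7]
gripper_width: 0.4
gripper_force: 0.0
```

```bash
cat > rect.py <<'E'
from h import *
def polar(c,ctr,z=.066):
    "face unrolled: rows radius 0..50 mm (0.5), cols world angle 0..360 (0.5 deg)"
    th=np.radians(np.arange(0,360,.5)); r=np.arange(0,.05,.0005); T,Rr=np.meshgrid(th,r)
    P=proj(c,np.c_[(ctr[0]+Rr*np.cos(T)).ravel(),(ctr[1]+Rr*np.sin(T)).ravel(),np.full(T.size,z)]).astype(np.float32).reshape(*T.shape,2)
    return cv2.remap(cv2.cvtColor(c["pixels"],cv2.COLOR_BGR2GRAY),P[...,0].copy(),P[...,1].copy(),cv2.INTER_LINEAR)
def edge_ctr(c,ctr):
    "refine centre from the white face's edge (r=32 mm)"
    for _ in range(4):
        U=polar(c,ctr).astype(float); U=cv2.GaussianBlur(U,(5,3),0); D=-np.diff(U[50:72],axis=0)
        r=(50+D.argmax(0)+.5)*.5; ok=D.max(0)>8; th=np.radians(np.arange(0,360,.5))
        A=np.c_[np.cos(th),np.sin(th),np.ones(720)]
        for _ in range(3):
            x=np.linalg.lstsq(A[ok],r[ok],rcond=None)[0]; e=abs(A@x-r); ok&=e<1.5
        ctr=ctr+x[:2]/1e3
    return ctr,x[2],ok.sum()
def angles(c,ctr):
    U=polar(c,ctr).astype(float); th=np.arange(0,360,.5)
    rim=U[74:90].mean(0); k=np.ones(9)/9; w=np.convolve(np.r_[rim[-8:],rim,rim[:8]],k,"same")[8:-8]
    i=w.argmax(); idx=np.arange(i-16,i+17); v=np.clip(np.take(rim,idx,mode="wrap")-np.median(rim)-15,0,None); zero=.5*(idx*v).sum()/v.sum()
    f=U[40:58].mean(0); dk=cv2.medianBlur(f[None].astype(np.float32),5)[0]; bg=np.array([np.median(np.take(dk,range(j-20,j+21),mode="wrap")) for j in range(720)])
    q=np.clip(bg-f,0,None); i=q.argmax(); idx=np.arange(i-8,i+9); v=np.take(q,idx,mode="wrap"); 
    return zero,.5*(idx*v).sum()/v.sum(),q.max(),rim.max(),np.median(rim)
E
python3 - <<'E'
from rect import *
import pickle
s=sense(); R=np.array(s["ee_rot"]); print(s["tcp_pos"],np.degrees(np.arctan2(R[1,0],R[0,0])))
c=capture("wrist"); t=capture("top"); sc=capture("scene"); pickle.dump((s,c,t,sc),open("c4.pkl","wb"))
old=pickle.load(open("c2.pkl","rb"))
for n,k in (("before",old[1]),("now",c),("scene",sc),("scene before",old[3])):
    ctr,r,o=edge_ctr(k,np.array([.4882,-.3030])); print(n,ctr,r,o,np.round(angles(k,ctr),2))
E
```

```text
[ 0.5450353  -0.28928532  0.22087005] -166.22399592778757
before [ 0.48852631 -0.30277042] 32.27314315563516 713 [101.86  12.6   68.44 252.06 128.03]
now [ 0.4885341  -0.30285596] 32.26458333333333 720 [ 15.2   12.75  61.44 252.56 127.81]
scene [ 0.48828462 -0.30248523] 32.38613350198246 504 [ 15.06  14.42  15.   222.88  89.94]
scene before [ 0.48826099 -0.30249338] 32.49000646272005 559 [101.85  14.43  15.11 204.56  90.97]
```

Zero and needle now differ by 0.6–2.5° (at most 1.5 mm), inside the 3.4 mm limit. Next I'll check the slug and rod by numbers.

```bash
python3 - <<'E'
from h import *
import pickle
s,c,t,sc=pickle.load(open("c4.pkl","rb")); c0=pickle.load(open("c0.pkl","rb"))
C=np.array([.6465,.2209]);a=np.radians(84);d=np.array([np.cos(a),np.sin(a)]);n=np.array([-d[1],d[0]])
def blobs(cam,ref,z):
    D=cv2.absdiff(cam["pixels"],ref["pixels"]).max(2); m=cv2.morphologyEx((D>22).astype(np.uint8),cv2.MORPH_OPEN,np.ones((2,2)))
    for k in cv2.findContours(m,0,1)[0]:
        A=cv2.contourArea(k)
        if A<8: continue
        q=k.reshape(-1,2).mean(0); W=onz(cam,[q],z)[0]
        if not(.35<W[0]<.8 and -.2<W[1]<.45): continue
        g=(W[:2]-C); print(q.round(1),A,"world",W[:2].round(3),"guide",(g@d).round(3),(g@n).round(3),"rect",[np.round(v,1) for v in cv2.minAreaRect(k)[1]],"grey",cam["pixels"][int(q[1]),int(q[0])])
for nme,k in (("top",t),("scene",sc)): print(nme); blobs(k,c0[nme],.014)
E
```

```text
top
[214.3 275.2] 608.5 world [0.445 0.268] guide 0.026 0.205 rect [np.float64(7.5), np.float64(98.8)] grey [149 152 153]
[328.  197.9] 556.0 world [0.621 0.005] guide -0.218 0.003 rect [np.float64(95.5), np.float64(7.1)] grey [85 86 84]
[202.6 187.9] 49.5 world [0.652 0.299] guide 0.078 0.003 rect [np.float64(13.5), np.float64(4.9)] grey [148 151 152]
[404.5 196. ] 222.5 world [ 0.623 -0.175] guide -0.396 -0.018 rect [np.float64(8.8), np.float64(46.5)] grey [114 127 132]
[391.9 126.2] 42.5 world [ 0.798 -0.154] guide -0.357 -0.19 rect [np.float64(10.0), np.float64(6.0)] grey [48 56 64]
[388.4 295.8] 73586.5 world [ 0.391 -0.127] guide -0.372 0.218 rect [np.float64(449.1), np.float64(398.5)] grey [117 131 135]
scene
[346.3 306.5] 734.5 world [ 0.635 -0.004] guide -0.225 -0.012 rect [np.float64(8.7), np.float64(99.7)] grey [71 67 66]
[452.4 253.7] 60.5 world [0.656 0.305] guide 0.084 -0.001 rect [np.float64(11.0), np.float64(10.0)] grey [142 140 139]
[378.  223.7] 574.5 world [0.462 0.257] guide 0.016 0.187 rect [np.float64(10.0), np.float64(69.9)] grey [182 178 178]
```

The slug lies in the tray (guide x about 80 mm, y about 0). The rod is flat on the bench near (0.62, 0.00), clear of the guide, and the arm is touching nothing.

```bash
python3 -c "
from station import finish_job; print(finish_job())"
```

```text
the job is handed in; nothing more can be done
None
```

Job handed in at about 13 s of the 72 s allowed: by camera the slug is in the catch tray, the rod lies flat on the bench clear of the guide tube, and the zero mark is within about 1.5 mm of the needle tip; the verdict was not shown.

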